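# Ready the bench for a meter check

### The arm

A 6-joint arm with a two-finger parallel gripper is mounted at the origin on the work surface. World frame = base frame: x ahead of the robot, y to its left, z up, the work surface at z = 0. Lengths are in m, angles in rad, forces in N, time in s.
With the tool pointing down it reaches from about 0.275 to 0.875 m from the base axis. Payload 12.5 kg.
Tool frame: the origin (TCP) lies at the very end of the fingers, on their centre line; the grasp point (between the pads) lies 19 mm behind it; z points along the fingers, y is the line along which they close (so a half turn about z gives the same grasp; the last joint's range is limited). The gripper opens to 85 mm and grips with 20 to 120 N. Pads are 22 mm wide; open, the fingers measure 114 mm over their backs; the gripper's body (76 mm by 85 mm) begins 54 mm behind the grasp point. The pads swing forward as they close: fully open they stand 13 mm farther back than shut.
Start: joints at [-1.329, 0.351, 1.652, -0, 1.139, -0.085], TCP at [0.177, -0.521, 0.231] pointing down, gripper open.
Joint ranges: [-2.75, 2.75], [-0.79, 2.1], [0.01, 2.65], [-1.57, 4.71], [0.07, 3.14], [-2.87, 2.87]. Speed limits (rad/s): [2.22, 2.22, 2.79, 3.14, 3.14, 3.14].

### API

Orientations are given as a unit quaternion [w, x, y, z].
In Python, from station import manip gives the robot as it stands. The module is installed in compiled form; this text tells all that it offers.
- The arm moves only by the tool jog_arm, never from a script. Its argument "steps" is a list of rows, each an object with "delta_pos": the shift along the tool's x, y, z each as a share of 60 mm, from -1 to 1, a list of three; "twist": the turn, a rotation vector about the tool's x, y, z each as a share of 5 degrees, from -1 to 1, a list of three. A call has exactly 10 rows; each row shifts and turns the commanded pose from where the row before left it, along the tool's axes as they then stand; what a row does not reach is not made up. A row lasts 1/8 s, in which the tool goes at most 62.5 mm and 10.7 degrees, less where a joint would pass 70% of its speed; a pose out of reach is approached as far as the arm can. A call with a number of a shift or a turn outside -1 to 1 is refused whole. A call with a gripper value outside its range is refused whole. "gripper" is the closure in counts, from 0 (fully open) to 255 (shut), set as the call begins (left out, the last holds). The fingers move at their own pace and stop on an object; "newtons" is the grip in N (left out, the last holds). Time passes only in rows, so rows that do not move let the fingers close, or fill a call up. It gives the time, the measured TCP pose, the force, the opening and the grip force at its end, in the units of the state.
- manip.get_obs(): the state, without advancing time (a new reading comes with each control period).
- manip.camera(name): name is "scene" or "top"; returns a dict with "frame" (400x640x3 uint8, red, green, blue), "fx", "fy", "cx", "cy" (pixels), "rvec" (rotation vector, rad) and "tvec" (3), from world to camera coordinates, as OpenCV has them. Camera axes: x right, y down, z forward; pixel columns grow to the right and rows downward; lengths in m; the calibration is good to about 2 mm. A picture is of the moment at which its call begins. There is no depth.
- manip.sign_off(): hands the job in; it is judged then, once.
The state is a dict: "t": time; "q": joint angles; "qd": joint speeds; "joint_efforts": joint torques, N m; "tool_pos": TCP position; "tool_rot": TCP orientation; "contact_force": force on the tool from outside, world axes, zero at the start; "moment": the same for the moment, N m; "grip_width": opening from 0.0 (shut) to 1.0 (fully open); "grip_force": force on a finger pad.
Only numpy, scipy, OpenCV 4.12 (cv2) and the standard library are available. Lean on these libraries where they do the work, as an engineer would, in place of code of your own. Each camera call takes 0.05 s, during which the arm holds its last target. There are 200 camera calls.

### The job

Get the repair bench ready for a check of the multimeter: lay the red meter on its sloped stand, centred and straight, face up with the display at the upper end and its bottom end against the lip, and roll the thumbwheel of the blue resistance box to 5, the orange number, so that it stands straight up. Set the meter down gently, do not let it drop, and leave the tub, screwdriver, green card and jar where they are.

Things in the scene. Friction and masses are not known exactly. Their poses are not given: they have to be found in the camera images.
- meter_center (a point): Centre (half-way up) of the loose red multimeter, 124 long (its x) x 60 wide (y) x 32 high (z) mm, about 280 g, balanced here; starts flat on the table, face up. x points to its display end, z out of its black face. The lower 26 mm is 60 mm wide with straight sides to grasp; the black face above is 50 mm wide.
- meter_display (a point): Middle of the meter's pale display, on its face 36 mm from the centre towards the display end (16 mm above the centre).
- meter: The same red multimeter; origin at the centre of its underside, axes as for meter_center.
- cradle: Fixed yellow plate of the stand, 115 long x 40 wide x 4 mm, sloping 30 degrees, low end nearest the robot. Origin on its upper face at the middle of the low end, against the lip, 45 mm above the table; x up the slope, y left across, z out of the plate. The lip stands 14 mm out of the plate; no side walls. A meter lying right on it has its centre at x 62, y 0, z 16 mm, axes along these.
- stand: The stand that carries the cradle, fixed: a base plate 130 x 90 x 8 mm on the table and a post under the cradle, nothing beside or above it. Origin on the table, 30 mm up-slope (horizontally) of the cradle's low end.
- wheel_axle (a point): Middle of the thumbwheel's axle, 52 mm above the table, in the fixed blue resistance box. x away from the robot, y along the axle, z up. The wheel is a smooth cylinder, 49 mm in diameter, 26 mm wide; it stands 28.5 mm out of the box's top.
- resistor_box: The blue box, fixed, 120 (x) x 92 (y) x 48 mm high; origin under its centre, axes as for wheel_axle, the axle at x -20 mm. On top, besides the wheel, only two terminals 14 mm thick and high at x +43, y +19 and -19 mm. White lines on each side of the wheel mark the axle.
- digit_wheel (a joint): Wheel angle, rad: digit n is straight up at 0.628 n (5 at 3.14; range 0 to 5.65). Grows as the wheel's top rolls towards the robot (box's -x); starts between 2 and 4, with 5 on the far side. Black faces, white numerals; 5 is orange. No clicks, under 1 N at the rim turns it, it stays where left; a shut fingertip pressed on its top (5 to 10 N) and drawn along rolls it by friction.
- tub: White plastic tub, 100 mm across, 70 mm high; leave it alone. Origin under its centre.
- screwdriver: Screwdriver lying on the table; leave it alone. Origin underneath it; x towards the tip.
- card_stand: Green card (62 mm wide, top at 146 mm) on a rod in a 50 mm wooden block; leave it alone. Origin under its centre.
- screw_jar: Small glass jar, 52 mm across, 60 mm high; leave it alone. Origin under its centre.
Things that resemble listed ones, but are neither listed nor needed, are in the scene too. What is shaped like the stand but brown, pink or turquoise is not meant.

How it is judged:
At the end, for the whole second after the job is handed in: The meter rests on the cradle, face up, display end up the slope: centred within 12 mm, bottom end within 8 mm of the lip, flat on the plate (4 mm, 0.10 rad) and straight along it (0.15 rad). The wheel is still, at 5 (2.94 to 3.34 rad) (x of meter_center in the frame of cradle between 0.058 and 0.07 m and y of meter_center in the frame of cradle between -0.012 and 0.012 m and z of meter_center in the frame of cradle between 0.012 and 0.02 m and angle between the x axis of meter_center and the x axis of cradle, either way round below 0.15 rad and angle between the z axis of meter_center and the z axis of cradle, either way round below 0.1 rad and x of meter_display in the frame of cradle above 0.085 m and z of meter_display in the frame of cradle above 0.026 m and linear speed of meter below 0.02 m/s and value of joint digit_wheel between 2.94 and 3.34 rad and not (velocity of joint digit_wheel above 0.05 rad/s) and not (velocity of joint digit_wheel below -0.05 rad/s)); the robot touches nothing.
It fails at once if the meter falls or is thrown: faster than 0.4 m/s with no finger touching it (linear speed of meter above 0.4 m/s and contact force between meter and the fingers below 0.1 N).
It fails at once if the tub, screwdriver, card or jar is moved by more than 30 mm (distance of any of tub, screwdriver, card_stand, screw_jar from where it was at the start of the episode above 0.03 m).
It fails at once if the tub, card or jar is tipped over (angle between any of tub, card_stand, screw_jar's own z axis and vertical above 0.5 rad).
It also fails if it takes over 67 s, if anything falls off the work surface, if the arm or the gripper's body presses on something with over 40 N, if the wrist force passes 120 N, or if a joint passes its speed limit or range.

## Working session

There is one attempt and no reset: what is moved stays moved. The work goes in short steps, Python scripts to look and compute and a tool call to move; the robot and the scene stay as the last step left them, time stands still between calls to the robot, and variables do not carry over. Pictures are saved under pics/ and viewed, at most 10 in all, crops included, and the job is handed in when it is done.

Besides the shell and the picture viewer there is one more tool, called as name([rows], argument=value, ...), one row to a line, values as JSON. jog_arm: Moves the arm, as the interface text tells. Its arguments: {"type":"object","properties":{"steps":{"type":"array","items":{"type":"object","properties":{"delta_pos":{"type":"array","items":{"type":"number","minimum":-1,"maximum":1}},"twist":{"type":"array","items":{"type":"number","minimum":-1,"maximum":1}}}}},"gripper":{"type":"number"},"newtons":{"type":"number"}},"required":["steps"]}

```bash
mkdir -p pics; cat > h.py <<'E'
import numpy as np, cv2
from scipy.spatial.transform import Rotation as R
from station import manip
def shot(name,fn):
    c=manip.camera(name); np.save(f'{name}.npy',c,allow_pickle=True)
    cv2.imwrite(f'pics/{fn}.png',c['frame'][:,:,::-1]); return c
def load(name): return np.load(f'{name}.npy',allow_pickle=True).item()
def ray(c,u,v):
    M=R.from_rotvec(np.ravel(c['rvec'])).as_matrix(); t=np.ravel(c['tvec'])
    return -M.T@t, M.T@np.array([(u-c['cx'])/c['fx'],(v-c['cy'])/c['fy'],1])
def atz(c,u,v,z):
    o,d=ray(c,u,v); return o+d*(z-o[2])/d[2]
def proj(c,P):
    K=np.array([[c['fx'],0,c['cx']],[0,c['fy'],c['cy']],[0,0,1.]])
    return cv2.projectPoints(np.atleast_2d(np.array(P,float)),np.ravel(c['rvec']),np.ravel(c['tvec']),K,None)[0][:,0]
E
python3 - <<'E'
from h import *
for n in('scene','top'):
    c=shot(n,n+'0'); print(n,c['fx'],ray(c,320,200))
o=manip.get_obs(); print(o)
E
```

```text
scene 433.8509782588903 (array([1.18079436, 0.53112522, 0.84463255]), array([-0.52272359, -0.50096628, -0.69000784]))
top 395.0161072048338 (array([ 0.38600283, -0.07097742,  1.140417  ]), array([ 0.17328534, -0.03594348, -0.98473737]))
{'t': 0.1, 'q': array([-1.32861694e+00,  3.51206551e-01,  1.65231819e+00, -1.05849651e-06,
        1.13908646e+00, -8.46423185e-02]), 'qd': array([-0.0018334 , -0.00203061, -0.0011165 ,  0.00189178,  0.00070053,
        0.000465  ]), 'joint_efforts': array([ 7.21670676e-04, -5.06834757e+01, -2.91876125e+01, -1.11088880e-04,
        2.62114663e-03, -1.39374004e-05]), 'tool_pos': array([ 0.17650475, -0.52061842,  0.23081493]), 'tool_rot': array([-5.07656399e-04,  9.86677967e-01,  1.62684758e-01, -4.05523292e-05]), 'contact_force': array([-0.06637908, -1.49545883, -0.18086282]), 'moment': array([0.00731754, 0.0156389 , 0.03530964]), 'grip_force': 0.0, 'grip_width': 0.9988303074614652}
```

View pics/scene0.png

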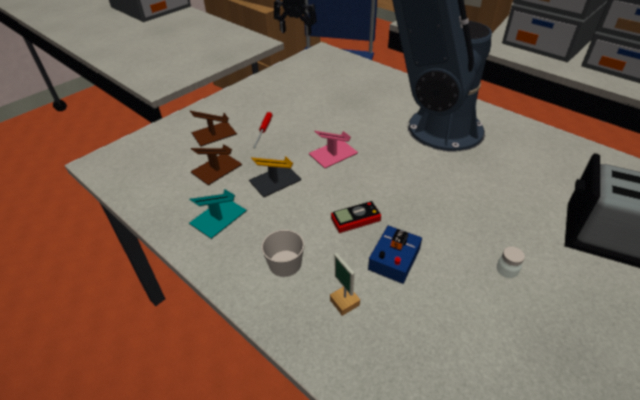

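View pics/top0.png

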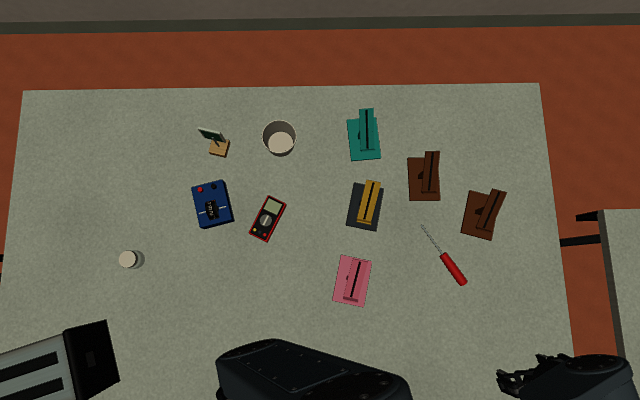

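The top view has up as +x and left as +y. The meter is at (267,218) with its display up-right, the yellow cradle at (369,203), and the blue box at (212,204). I'll enlarge these.

```bash
python3 - <<'E'
from h import *
c=load('top');f=c['frame'][:,:,::-1]
a=cv2.resize(f[170:250,185:295],None,fx=7,fy=7,interpolation=cv2.INTER_CUBIC)
cv2.imwrite('pics/c1.png',a)
b=cv2.resize(f[170:240,335:395],None,fx=8,fy=8,interpolation=cv2.INTER_CUBIC)
s=load('scene')['frame'][:,:,::-1]
d=cv2.resize(s[150:200,245:305],None,fx=5,fy=5,interpolation=cv2.INTER_CUBIC)
cv2.imwrite('pics/c2.png',np.hstack([b,np.pad(d,((0,310),(0,0),(0,0)))]))
E
```

```text
(no output)
```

View pics/c1.png

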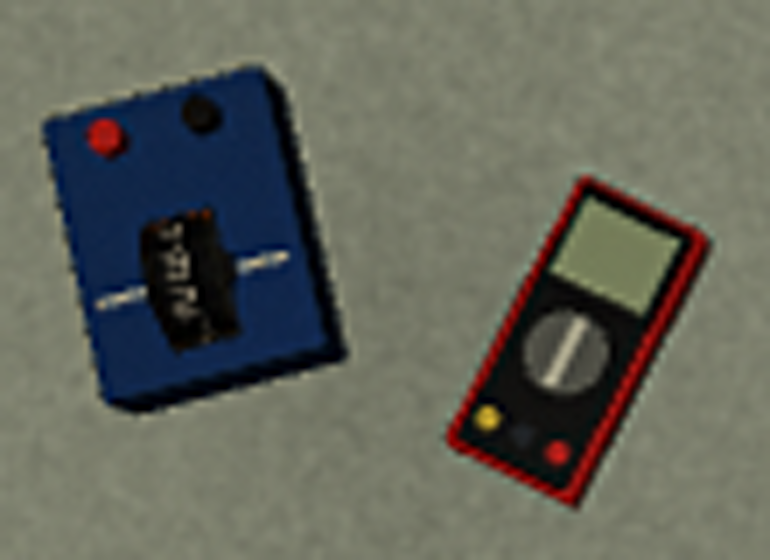

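View pics/c2.png

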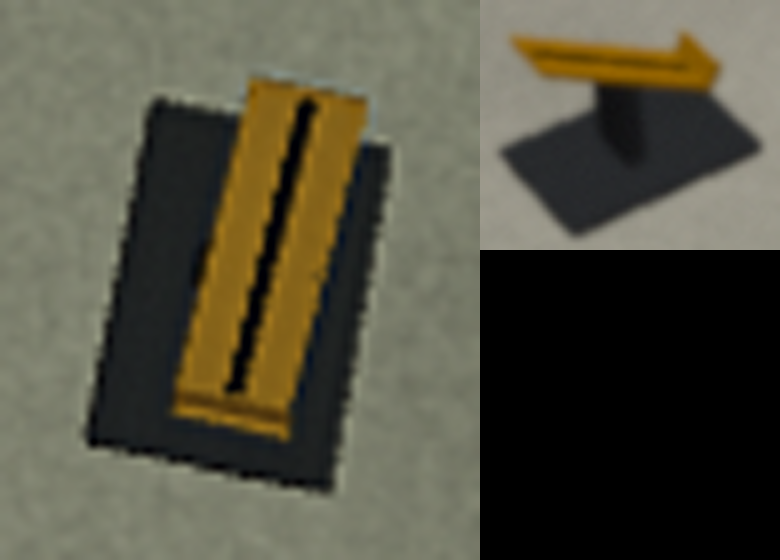

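```bash
cat > fit.py <<'E'
from h import *
from scipy.optimize import least_squares
c=load('top')
def cr(p,s,u0,v0): return (np.array(p,float)+.5)/s-.5+[u0,v0]
def fit(loc,pix,p0):
    loc=np.array(loc)/1000.
    W=lambda p:np.c_[loc[:,:2]@R.from_euler('z',p[2]).as_matrix()[:2,:2].T+p[:2],loc[:,2]]
    r=least_squares(lambda p:(proj(c,W(p))-pix).ravel(),p0)
    print(r.x.round(4),'res px',(r.fun.reshape(-1,2)).round(1).tolist()); return r.x
E
python3 - <<'E'
from fit import *
m=cr([(583,178),(710,238),(575,505),(450,438)],7,185,170)
print('meter');fit([(62,30,26),(62,-30,26),(-62,-30,26),(-62,30,26)],m,[.4,.05,-.4])
k=cr([(250,78),(367,100),(182,393),(292,412)],8,335,170)
C,S=.866,.5
print('cradle');p=fit([(115*C,20,45+115*S),(115*C,-20,45+115*S),(0,20,45),(0,-20,45)],k,[.4,-.1,-.2])
b=cr([(152,98),(390,147),(333,492),(88,440)],8,335,170)
print('base');q=fit([(65,45,8),(65,-45,8),(-65,-45,8),(-65,45,8)],b,[.4,-.1,-.2])
w=R.from_euler('z',p[2]).inv().apply([q[0]-p[0],q[1]-p[1],0]);print('base in cradle',w)
x=cr([(45,120),(262,66),(345,355),(105,403)],7,185,170)
print('box, top 48');fit([(60,46,48),(60,-46,48)],x[:2],[.4,.15,.2])
fit([(60,46,48),(60,-46,48),(-60,46,48)],x[[0,1,3]],[.4,.15,.2])
print('lines ends',[atz(c,*u,.048)for u in cr([(97,304),(287,256)],7,185,170)])
print('terminals',[atz(c,*u,.062)for u in cr([(105,137),(201,113)],7,185,170)])
E
```

```text
meter
[ 0.5331  0.0389 -0.4736] res px [[0.1, -0.9], [0.6, -0.4], [0.2, 0.5], [-0.9, 0.7]]
cradle
[ 0.5208 -0.2331 -0.2011] res px [[-0.1, 0.2], [-0.0, 0.1], [-0.2, -0.3], [0.2, -0.1]]
base
[ 0.5649 -0.2416 -0.219 ] res px [[-0.1, -0.1], [0.4, -0.3], [-0.0, 0.1], [-0.2, 0.3]]
base in cradle [0.04494059 0.00048147 0.        ]
box, top 48
[0.5749 0.1951 0.2334] res px [[-0.4, 0.1], [0.4, -0.1]]
[0.5757 0.1947 0.2385] res px [[-0.4, -0.1], [0.5, -0.4], [-0.1, 0.5]]
lines ends [array([0.54749093, 0.22932774, 0.048     ]), array([0.56552265, 0.15393676, 0.048     ])]
terminals [array([0.61249673, 0.22431575, 0.062     ]), array([0.62157773, 0.18636027, 0.062     ])]
```

```bash
cat >> h.py <<'E'
def rot(yaw,tilt=0): # tool x along heading yaw, pointing down, tilted forward by tilt
    return R.from_euler('z',yaw)*R.from_euler('y',-tilt)*R.from_euler('x',np.pi)
def plan(pos,rt,n):
    o=manip.get_obs(); w,x,y,z=o['tool_rot']; r0=R.from_quat([x,y,z,w])
    rel=r0.inv()*rt; v=rel.as_rotvec()/n; t=r0.inv().apply(np.array(pos)-o['tool_pos'])
    S=sum(R.from_rotvec(v*k).as_matrix() for k in range(n)); p=np.linalg.solve(S,t)
    print(n,'rows: delta',(p/.06).round(3).tolist(),'twist',(np.degrees(v)/5).round(3).tolist(),'mm',np.linalg.norm(p)*1e3)
def st():
    o=manip.get_obs(); w,x,y,z=o['tool_rot']; r=R.from_quat([x,y,z,w])
    print(round(o['t'],2),'pos',o['tool_pos'].round(4),'xaxis',r.as_matrix()[:,0].round(3),'z',r.as_matrix()[:,2].round(3),'F',o['contact_force'].round(1),'w',round(o['grip_width'],3),'g',round(o['grip_force'],1),'q',o['q'].round(2))
E
python3 - <<'E'
from h import *
plan([.533,.039,.12],rot(-.474),12)
E
```

```text
12 rows: delta [0.476, -0.818, 0.154] twist [-0.001, 0.0, 0.765] mm 57.53479917321178
```

jog_arm([
  {"delta_pos": [0.476, -0.818, 0.154], "twist": [0, 0, 0.765]},
  {"delta_pos": [0.476, -0.818, 0.154], "twist": [0, 0, 0.765]},
  {"delta_pos": [0.476, -0.818, 0.154], "twist": [0, 0, 0.765]},
  {"delta_pos": [0.476, -0.818, 0.154], "twist": [0, 0, 0.765]},
  {"delta_pos": [0.476, -0.818, 0.154], "twist": [0, 0, 0.765]},
  {"delta_pos": [0.476, -0.818, 0.154], "twist": [0, 0, 0.765]},
  {"delta_pos": [0.476, -0.818, 0.154], "twist": [0, 0, 0.765]},
  {"delta_pos": [0.476, -0.818, 0.154], "twist": [0, 0, 0.765]},
  {"delta_pos": [0.476, -0.818, 0.154], "twist": [0, 0, 0.765]},
  {"delta_pos": [0.476, -0.818, 0.154], "twist": [0, 0, 0.765]},
], gripper=0, newtons=80)

```text
t: 1.35
tool_pos: [0.4451, -0.03, 0.1386]
tool_rot: [0.0, 0.985, -0.17, 0.0]
contact_force: [0.5, 0.1, 0.4]
grip_width: 1.004
grip_force: 0.0
```

```bash
python3 - <<'E'
from h import *
st();plan([.533,.039,.10],rot(-.474),8)
E
```

```text
1.35 pos [ 0.4451 -0.03    0.1386] xaxis [ 0.942 -0.336  0.   ] z [ 0. -0. -1.] F [0.5 0.1 0.4] w 1.004 g 0.0 q [-0.17  0.3   2.   -0.    0.84  1.74]
8 rows: delta [0.113, -0.204, 0.08] twist [0.0, -0.0, 0.188] mm 14.786373351618087
```

jog_arm([
  {"delta_pos": [0.113, -0.204, 0.08], "twist": [0, 0, 0.188]},
  {"delta_pos": [0.113, -0.204, 0.08], "twist": [0, 0, 0.188]},
  {"delta_pos": [0.113, -0.204, 0.08], "twist": [0, 0, 0.188]},
  {"delta_pos": [0.113, -0.204, 0.08], "twist": [0, 0, 0.188]},
  {"delta_pos": [0.113, -0.204, 0.08], "twist": [0, 0, 0.188]},
  {"delta_pos": [0.113, -0.204, 0.08], "twist": [0, 0, 0.188]},
  {"delta_pos": [0.113, -0.204, 0.08], "twist": [0, 0, 0.188]},
  {"delta_pos": [0.113, -0.204, 0.08], "twist": [0, 0, 0.188]},
  {"delta_pos": [0, 0, 0]},
  {"delta_pos": [0, 0, 0]},
])

```text
$.steps[8]: bad value
```

```bash
python3 - <<'E'
from h import *
st();plan([.533,.039,.003],rot(-.474),8)
a=shot('scene','s1')['frame'][180:250,310:440,::-1];b=shot('top','t1')['frame'][165:255,195:325,::-1]
cv2.imwrite('pics/c3.png',np.vstack([cv2.resize(i,None,fx=3.7,fy=3.7,interpolation=cv2.INTER_CUBIC) for i in(a,b)]))
E
```

```text
1.35 pos [ 0.4451 -0.03    0.1386] xaxis [ 0.942 -0.336  0.   ] z [ 0. -0. -1.] F [0.5 0.1 0.4] w 1.004 g 0.0 q [-0.17  0.3   2.   -0.    0.84  1.74]
8 rows: delta [0.113, -0.204, 0.282] twist [0.0, -0.0, 0.188] mm 21.966223887216348
```

View pics/c3.png

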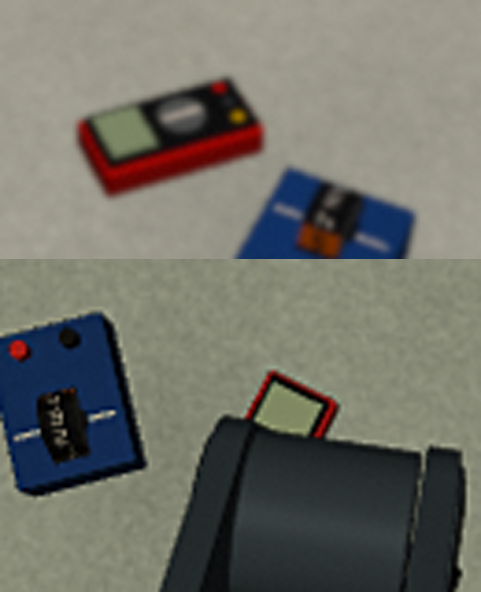

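The call was refused because each row needs a twist. The crop shows the meter unobstructed in the scene view, outlined by (78,125), (107,175), (262,128), (232,78), with the orange 5 on the wheel's far side. I'll resend the move and cross-check the meter pose.

jog_arm([
  {"delta_pos": [0.113, -0.204, 0.08], "twist": [0, 0, 0.188]},
  {"delta_pos": [0.113, -0.204, 0.08], "twist": [0, 0, 0.188]},
  {"delta_pos": [0.113, -0.204, 0.08], "twist": [0, 0, 0.188]},
  {"delta_pos": [0.113, -0.204, 0.08], "twist": [0, 0, 0.188]},
  {"delta_pos": [0.113, -0.204, 0.08], "twist": [0, 0, 0.188]},
  {"delta_pos": [0.113, -0.204, 0.08], "twist": [0, 0, 0.188]},
  {"delta_pos": [0.113, -0.204, 0.08], "twist": [0, 0, 0.188]},
  {"delta_pos": [0.113, -0.204, 0.08], "twist": [0, 0, 0.188]},
  {"delta_pos": [0, 0, 0], "twist": [0, 0, 0]},
  {"delta_pos": [0, 0, 0], "twist": [0, 0, 0]},
])

```text
t: 2.7
tool_pos: [0.5318, 0.0373, 0.1004]
tool_rot: [0.0, 0.972, -0.234, -0.0]
contact_force: [0.1, 0.5, -0.4]
grip_width: 0.998
grip_force: 0.0
```

```bash
python3 - <<'E'
from h import *
import fit
fit.c=load('scene')
fit.fit([(62,30,26),(62,-30,26),(-62,-30,26),(-62,30,26)],fit.cr([(107,172),(78,125),(232,78),(262,127)],3.7,310,180),[.533,.039,-.47])
st();plan([.533,.039,.003],rot(-.474),8)
E
```

```text
[ 0.536   0.0423 -0.4663] res px [[-0.1, 1.4], [-1.0, -1.3], [-0.4, -0.8], [1.5, 0.5]]
2.7 pos [0.5318 0.0373 0.1004] xaxis [ 0.891 -0.455 -0.   ] z [-0. -0. -1.] F [ 0.1  0.5 -0.4] w 0.998 g 0.0 q [-0.02  0.5   1.8  -0.    0.84  2.03]
8 rows: delta [0.001, -0.004, 0.203] twist [0.0, 0.0, 0.003] mm 12.183893348071631
```

jog_arm([
  {"delta_pos": [0.002, -0.008, 0.207], "twist": [0, 0, 0]},
  {"delta_pos": [0.002, -0.008, 0.207], "twist": [0, 0, 0]},
  {"delta_pos": [0.002, -0.008, 0.207], "twist": [0, 0, 0]},
  {"delta_pos": [0.002, -0.008, 0.207], "twist": [0, 0, 0]},
  {"delta_pos": [0.002, -0.008, 0.207], "twist": [0, 0, 0]},
  {"delta_pos": [0.002, -0.008, 0.207], "twist": [0, 0, 0]},
  {"delta_pos": [0.002, -0.008, 0.207], "twist": [0, 0, 0]},
  {"delta_pos": [0.002, -0.008, 0.207], "twist": [0, 0, 0]},
  {"delta_pos": [0, 0, 0], "twist": [0, 0, 0]},
  {"delta_pos": [0, 0, 0], "twist": [0, 0, 0]},
])

```text
t: 3.95
tool_pos: [0.5349, 0.0403, 0.0013]
tool_rot: [-0.0, 0.972, -0.234, 0.0]
contact_force: [0.8, 0.4, 0.5]
grip_width: 1.001
grip_force: 0.0
```

jog_arm([
  {"delta_pos": [0, 0, 0], "twist": [0, 0, 0]},
  {"delta_pos": [0, 0, 0], "twist": [0, 0, 0]},
  {"delta_pos": [0, 0, 0], "twist": [0, 0, 0]},
  {"delta_pos": [0, 0, 0], "twist": [0, 0, 0]},
  {"delta_pos": [0, 0, 0], "twist": [0, 0, 0]},
  {"delta_pos": [0, 0, 0], "twist": [0, 0, 0]},
  {"delta_pos": [0, 0, 0], "twist": [0, 0, 0]},
  {"delta_pos": [0, 0, 0], "twist": [0, 0, 0]},
  {"delta_pos": [0, 0, 0], "twist": [0, 0, 0]},
  {"delta_pos": [0, 0, 0], "twist": [0, 0, 0]},
], gripper=255, newtons=60)

```text
t: 5.2
tool_pos: [0.535, 0.0404, 0.0018]
tool_rot: [-0.0, 0.972, -0.234, 0.0]
contact_force: [-1.7, -0.9, 4.9]
grip_width: 0.685
grip_force: 65.2
```

jog_arm([
  {"delta_pos": [0, 0, -0.15], "twist": [0, 0, 0]},
  {"delta_pos": [0, 0, -0.3], "twist": [0, 0, 0]},
  {"delta_pos": [0, 0, -0.4], "twist": [0, 0, 0]},
  {"delta_pos": [0, 0, -0.5], "twist": [0, 0, 0]},
  {"delta_pos": [0, 0, -0.5], "twist": [0, 0, 0]},
  {"delta_pos": [0, 0, -0.5], "twist": [0, 0, 0]},
  {"delta_pos": [0, 0, -0.5], "twist": [0, 0, 0]},
  {"delta_pos": [0, 0, -0.3], "twist": [0, 0, 0]},
  {"delta_pos": [0, 0, 0], "twist": [0, 0, 0]},
  {"delta_pos": [0, 0, 0], "twist": [0, 0, 0]},
])

```text
t: 6.45
tool_pos: [0.5342, 0.0403, 0.1897]
tool_rot: [0.0, 0.972, -0.234, -0.0]
contact_force: [0.1, -0.9, -1.7]
grip_width: 0.689
grip_force: 65.3
```

```bash
cat >> h.py <<'E'
CR=np.array([.5208,-.2331,.045]); CY=-.207
def cradle(p): # mm in cradle frame -> world
    return CR+(R.from_euler('z',CY)*R.from_euler('y',-np.pi/6)).apply(np.array(p)/1000)
E
python3 - <<'E'
from h import *
st()
print(cradle([62,0,16]))
plan(cradle([64,0,61.5]),rot(CY,np.pi/6),18)
E
```

```text
6.45 pos [0.5342 0.0403 0.1897] xaxis [ 0.891 -0.455 -0.001] z [-0.001 -0.    -1.   ] F [ 0.1 -0.9 -1.7] w 0.689 g 65.3 q [-0.01  0.37  1.73 -0.    1.04  2.03]
[ 0.5655181  -0.24249117  0.08985641]
18 rows: delta [0.083, 0.241, 0.075] twist [0.044, 0.332, -0.165] mm 15.942413014925672
```

jog_arm([
  {"delta_pos": [0.083, 0.241, 0.075], "twist": [0.044, 0.332, -0.165]},
  {"delta_pos": [0.083, 0.241, 0.075], "twist": [0.044, 0.332, -0.165]},
  {"delta_pos": [0.083, 0.241, 0.075], "twist": [0.044, 0.332, -0.165]},
  {"delta_pos": [0.083, 0.241, 0.075], "twist": [0.044, 0.332, -0.165]},
  {"delta_pos": [0.083, 0.241, 0.075], "twist": [0.044, 0.332, -0.165]},
  {"delta_pos": [0.083, 0.241, 0.075], "twist": [0.044, 0.332, -0.165]},
  {"delta_pos": [0.083, 0.241, 0.075], "twist": [0.044, 0.332, -0.165]},
  {"delta_pos": [0.083, 0.241, 0.075], "twist": [0.044, 0.332, -0.165]},
  {"delta_pos": [0.083, 0.241, 0.075], "twist": [0.044, 0.332, -0.165]},
  {"delta_pos": [0.083, 0.241, 0.075], "twist": [0.044, 0.332, -0.165]},
])

```text
t: 7.7
tool_pos: [0.5276, -0.1139, 0.1494]
tool_rot: [0.015, 0.976, -0.161, 0.144]
contact_force: [-0.2, 0.4, -2.8]
grip_width: 0.689
grip_force: 65.2
```

jog_arm([
  {"delta_pos": [0.083, 0.241, 0.075], "twist": [0.044, 0.332, -0.165]},
  {"delta_pos": [0.083, 0.241, 0.075], "twist": [0.044, 0.332, -0.165]},
  {"delta_pos": [0.083, 0.241, 0.075], "twist": [0.044, 0.332, -0.165]},
  {"delta_pos": [0.083, 0.241, 0.075], "twist": [0.044, 0.332, -0.165]},
  {"delta_pos": [0.083, 0.241, 0.075], "twist": [0.044, 0.332, -0.165]},
  {"delta_pos": [0.083, 0.241, 0.075], "twist": [0.044, 0.332, -0.165]},
  {"delta_pos": [0.083, 0.241, 0.075], "twist": [0.044, 0.332, -0.165]},
  {"delta_pos": [0.083, 0.241, 0.075], "twist": [0.044, 0.332, -0.165]},
  {"delta_pos": [0, 0, 0], "twist": [0, 0, 0]},
  {"delta_pos": [0, 0, 0], "twist": [0, 0, 0]},
])

```text
t: 8.95
tool_pos: [0.5455, -0.2377, 0.1307]
tool_rot: [0.027, 0.961, -0.1, 0.257]
contact_force: [0.5, 0.5, -1.9]
grip_width: 0.687
grip_force: 65.3
```

```bash
python3 - <<'E'
from h import *
st()
plan(cradle([64,0,61.5]),rot(CY,np.pi/6),5)
plan(cradle([64,0,3]),rot(CY,np.pi/6),10)
a=shot('scene','s2')['frame'][110:200,215:335,::-1]
cv2.imwrite('pics/c4.png',cv2.resize(a,None,fx=6,fy=6,interpolation=cv2.INTER_CUBIC))
E
```

```text
8.95 pos [ 0.5455 -0.2377  0.1307] xaxis [ 0.848 -0.178  0.499] z [ 0.489 -0.102 -0.866] F [ 0.5  0.5 -1.9] w 0.687 g 65.3 q [-0.57  0.41  1.98  0.6   0.32  0.67]
5 rows: delta [-0.002, 0.002, 0.001] twist [-0.0, 0.002, -0.0] mm 0.17077981292257483
10 rows: delta [-0.001, 0.001, 0.098] twist [-0.0, 0.001, -0.0] mm 5.870220546225495
```

View pics/c4.png

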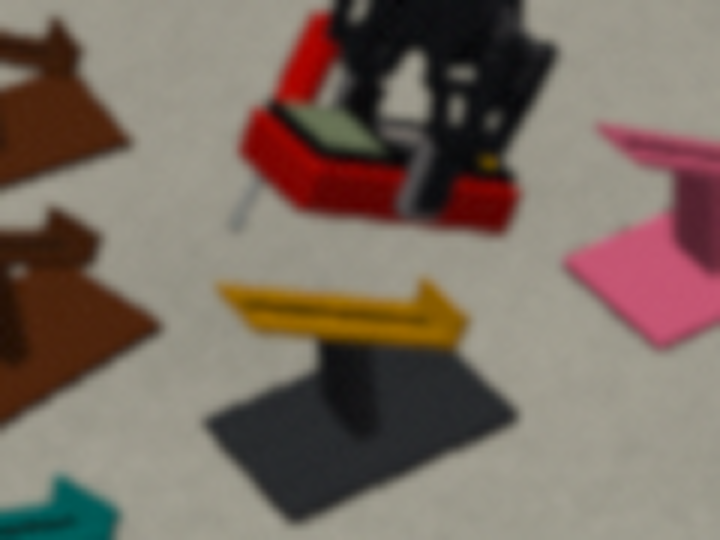

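The meter hovers parallel over the cradle: low y+ bottom corner at (500,234), display-end bottom corners at (303,207) and (242,150). The cradle's high corners are at (218,287) and (250,329). I'll compare these with the model.

```bash
python3 - <<'E'
from h import *
from fit import cr
c=load('scene')
P=[cradle(p) for p in([115,-20,0],[115,20,0],[0,20,14])]
print('cradle err px',(cr([(218,286),(250,329),(427,280)],6,215,110)-proj(c,P)).round(1).tolist())
o=manip.get_obs();w,x,y,z=o['tool_rot'];r=R.from_quat([x,y,z,w])
f=lambda m:o['tool_pos']+r.apply([m[0]/1e3,-m[1]/1e3,(1.5-m[2])/1e3])
M=[f(m) for m in([-62,30,0],[62,30,0],[62,-30,0])]
print('meter err px',(cr([(502,234),(303,207),(242,150)],6,215,110)-proj(c,M)).round(1).tolist())
e=proj(c,[f([0,0,0]),f([10,0,0]),f([0,10,0]),f([0,0,10])]);print('px per 10mm x,y,z',(e[1:]-e[0]).round(1).tolist())
print('lip -y outer', ((proj(c,[cradle([0,-20,14]),cradle([0,-20,0])])+.5-[215,110])*6).round())
E
```

```text
cradle err px [[-0.0, 1.2], [-1.8, 1.2], [-6.2, -5.2]]
meter err px [[-0.8, -0.5], [1.1, -1.1], [2.0, -0.2]]
px per 10mm x,y,z [[-2.8, -0.3], [1.9, 1.7], [1.2, -3.2]]
lip -y outer [[420. 271.]
 [410. 296.]]
```

jog_arm([
  {"delta_pos": [0.007, -0.006, 0.1], "twist": [0, 0, 0]},
  {"delta_pos": [0.007, -0.006, 0.1], "twist": [0, 0, 0]},
  {"delta_pos": [0.007, -0.006, 0.1], "twist": [0, 0, 0]},
  {"delta_pos": [0.007, -0.006, 0.1], "twist": [0, 0, 0]},
  {"delta_pos": [0.007, -0.006, 0.1], "twist": [0, 0, 0]},
  {"delta_pos": [0.007, -0.006, 0.1], "twist": [0, 0, 0]},
  {"delta_pos": [0.007, -0.006, 0.1], "twist": [0, 0, 0]},
  {"delta_pos": [0.007, -0.006, 0.1], "twist": [0, 0, 0]},
  {"delta_pos": [0, 0, 0], "twist": [0, 0, 0]},
  {"delta_pos": [0, 0, 0], "twist": [0, 0, 0]},
])

```text
t: 10.25
tool_pos: [0.5728, -0.241, 0.0914]
tool_rot: [0.027, 0.961, -0.1, 0.258]
contact_force: [-0.9, -1.4, -2.8]
grip_width: 0.689
grip_force: 65.2
```

```bash
cat >> h.py <<'E'
def incr():
    o=manip.get_obs(); Q=R.from_euler('z',CY)*R.from_euler('y',-np.pi/6)
    print('t',round(o['t'],2),'TCP in cradle mm',(Q.inv().apply(o['tool_pos']-CR)*1e3).round(1),'F in cradle',Q.inv().apply(o['contact_force']).round(1))
E
python3 - <<'E'
from h import *
incr()
a=shot('scene','s3')['frame'][110:200,215:335,::-1]
cv2.imwrite('pics/c5.png',cv2.resize(a,None,fx=6,fy=6,interpolation=cv2.INTER_CUBIC))
E
```

```text
t 10.25 TCP in cradle mm [68.7  2.9 14. ] F in cradle [-1.9 -1.5 -2.1]
```

View pics/c5.png

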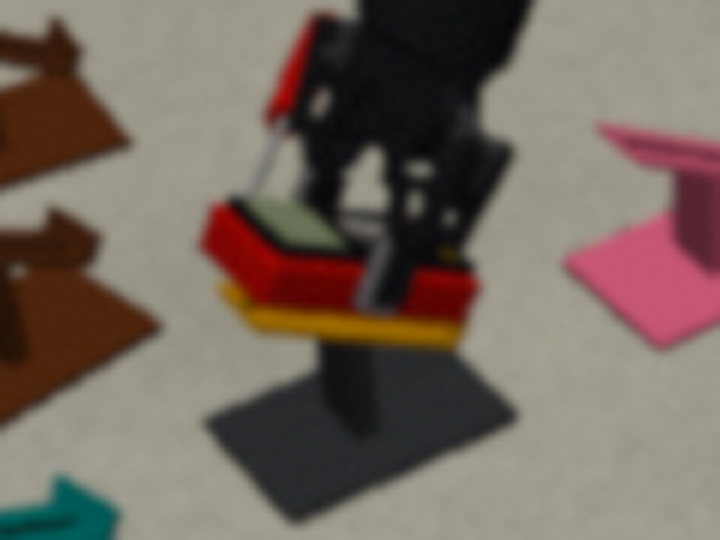

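The meter now hovers just above the yellow plate, aligned with it, with its low end at (478,290) near the lip. I'll lower it in small steps while watching the force.

jog_arm([
  {"delta_pos": [0, 0, 0.03], "twist": [0, 0, 0]},
  {"delta_pos": [0, 0, 0.03], "twist": [0, 0, 0]},
  {"delta_pos": [0, 0, 0.03], "twist": [0, 0, 0]},
  {"delta_pos": [0, 0, 0.03], "twist": [0, 0, 0]},
  {"delta_pos": [0, 0, 0.03], "twist": [0, 0, 0]},
  {"delta_pos": [0, 0, 0.025], "twist": [0, 0, 0]},
  {"delta_pos": [0, 0, 0.02], "twist": [0, 0, 0]},
  {"delta_pos": [0, 0, 0], "twist": [0, 0, 0]},
  {"delta_pos": [0, 0, 0], "twist": [0, 0, 0]},
  {"delta_pos": [0, 0, 0], "twist": [0, 0, 0]},
])

```text
t: 11.55
tool_pos: [0.5786, -0.2422, 0.0813]
tool_rot: [0.027, 0.961, -0.1, 0.258]
contact_force: [-0.4, -0.9, -2.3]
grip_width: 0.687
grip_force: 65.3
```

```bash
python3 -c "
from h import *
incr()"
```

```text
t 11.55 TCP in cradle mm [68.7  3.   2.3] F in cradle [-1.3 -0.9 -1.9]
```

jog_arm([
  {"delta_pos": [0, 0, 0.01], "twist": [0, 0, 0]},
  {"delta_pos": [0, 0, 0.01], "twist": [0, 0, 0]},
  {"delta_pos": [0, 0, 0.01], "twist": [0, 0, 0]},
  {"delta_pos": [0, 0, 0.01], "twist": [0, 0, 0]},
  {"delta_pos": [0, 0, 0], "twist": [0, 0, 0]},
  {"delta_pos": [0, 0, 0], "twist": [0, 0, 0]},
  {"delta_pos": [0, 0, 0], "twist": [0, 0, 0]},
  {"delta_pos": [0, 0, 0], "twist": [0, 0, 0]},
  {"delta_pos": [0, 0, 0], "twist": [0, 0, 0]},
  {"delta_pos": [0, 0, 0], "twist": [0, 0, 0]},
])

```text
t: 12.8
tool_pos: [0.5791, -0.2423, 0.0804]
tool_rot: [0.027, 0.961, -0.1, 0.258]
contact_force: [-22.0, 6.1, 24.2]
grip_width: 0.688
grip_force: 69.4
```

```bash
python3 -c "
from h import *
incr()"
```

```text
t 12.8 TCP in cradle mm [68.8  3.   1.2] F in cradle [-7.6  1.5 32.3]
```

jog_arm([
  {"delta_pos": [0, 0, -0.02], "twist": [0, 0, 0]},
  {"delta_pos": [-0.012, 0, 0], "twist": [0, 0, 0]},
  {"delta_pos": [-0.012, 0, 0], "twist": [0, 0, 0]},
  {"delta_pos": [-0.012, 0, 0], "twist": [0, 0, 0]},
  {"delta_pos": [-0.012, 0, 0], "twist": [0, 0, 0]},
  {"delta_pos": [0, 0, 0], "twist": [0, 0, 0]},
  {"delta_pos": [0, 0, 0], "twist": [0, 0, 0]},
  {"delta_pos": [0, 0, 0], "twist": [0, 0, 0]},
  {"delta_pos": [0, 0, 0], "twist": [0, 0, 0]},
  {"delta_pos": [0, 0, 0], "twist": [0, 0, 0]},
])

```text
t: 14.05
tool_pos: [0.5776, -0.2424, 0.0797]
tool_rot: [0.028, 0.96, -0.1, 0.259]
contact_force: [-1.1, 0.8, 5.2]
grip_width: 0.688
grip_force: 66.2
```

```bash
python3 -c "
from h import *
incr()"
```

```text
t 14.05 TCP in cradle mm [67.1  2.6  1.3] F in cradle [1.5 0.6 5.1]
```

jog_arm([
  {"delta_pos": [-0.012, 0, 0], "twist": [0, 0, 0]},
  {"delta_pos": [-0.012, 0, 0], "twist": [0, 0, 0]},
  {"delta_pos": [-0.012, 0, 0], "twist": [0, 0, 0]},
  {"delta_pos": [0, 0, 0], "twist": [0, 0, 0]},
  {"delta_pos": [0, 0, 0], "twist": [0, 0, 0]},
  {"delta_pos": [0, 0, 0], "twist": [0, 0, 0]},
  {"delta_pos": [0, 0, 0], "twist": [0, 0, 0]},
  {"delta_pos": [0, 0, 0], "twist": [0, 0, 0]},
  {"delta_pos": [0, 0, 0], "twist": [0, 0, 0]},
  {"delta_pos": [0, 0, 0], "twist": [0, 0, 0]},
])

```text
t: 15.3
tool_pos: [0.5757, -0.2421, 0.0786]
tool_rot: [0.028, 0.96, -0.1, 0.259]
contact_force: [-1.6, 1.4, 6.3]
grip_width: 0.692
grip_force: 66.2
```

```bash
python3 -c "
from h import *
incr();st()"
```

```text
t 15.3 TCP in cradle mm [65.   2.5  1.3] F in cradle [1.5 1.1 6.4]
15.3 pos [ 0.5757 -0.2421  0.0786] xaxis [ 0.846 -0.177  0.503] z [ 0.492 -0.105 -0.864] F [-1.6  1.4  6.3] w 0.692 g 66.2 q [-0.54  0.54  1.93  0.78  0.23  0.51]
```

jog_arm([
  {"delta_pos": [-0.01, 0, 0], "twist": [0, 0, 0]},
  {"delta_pos": [-0.01, 0, 0], "twist": [0, 0, 0]},
  {"delta_pos": [-0.01, 0, 0], "twist": [0, 0, 0]},
  {"delta_pos": [-0.01, 0, 0], "twist": [0, 0, 0]},
  {"delta_pos": [0, 0, 0], "twist": [0, 0, 0]},
  {"delta_pos": [0, 0, 0], "twist": [0, 0, 0]},
  {"delta_pos": [0, 0, 0], "twist": [0, 0, 0]},
  {"delta_pos": [0, 0, 0], "twist": [0, 0, 0]},
  {"delta_pos": [0, 0, 0], "twist": [0, 0, 0]},
  {"delta_pos": [0, 0, 0], "twist": [0, 0, 0]},
])

```text
t: 16.55
tool_pos: [0.5747, -0.242, 0.0782]
tool_rot: [0.028, 0.96, -0.1, 0.26]
contact_force: [6.3, 1.0, 5.4]
grip_width: 0.69
grip_force: 65.7
```

```bash
python3 -c "
from h import *
incr()"
```

```text
t 16.55 TCP in cradle mm [63.9  2.4  1.4] F in cradle [7.8 2.3 1.7]
```

The x force has risen to about 8 N, so the meter is against the lip. I'll ease off slightly, open, and back straight off the plate.

jog_arm([
  {"delta_pos": [0, 0, 0], "twist": [0, 0, 0]},
  {"delta_pos": [0, 0, 0], "twist": [0, 0, 0]},
  {"delta_pos": [0, 0, 0], "twist": [0, 0, 0]},
  {"delta_pos": [0, 0, 0], "twist": [0, 0, 0]},
  {"delta_pos": [0, 0, 0], "twist": [0, 0, 0]},
  {"delta_pos": [0, 0, 0], "twist": [0, 0, 0]},
  {"delta_pos": [0, 0, 0], "twist": [0, 0, 0]},
  {"delta_pos": [0, 0, 0], "twist": [0, 0, 0]},
  {"delta_pos": [0, 0, -0.1], "twist": [0, 0, 0]},
  {"delta_pos": [0, 0, -0.2], "twist": [0, 0, 0]},
], gripper=0)

```text
t: 17.8
tool_pos: [0.5637, -0.239, 0.0922]
tool_rot: [0.027, 0.961, -0.1, 0.258]
contact_force: [0.1, 0.5, 0.1]
grip_width: 1.0
grip_force: 0.0
```

jog_arm([
  {"delta_pos": [0, 0, -0.3], "twist": [0, 0, 0]},
  {"delta_pos": [0, 0, -0.3], "twist": [0, 0, 0]},
  {"delta_pos": [0, 0, -0.4], "twist": [0, 0, 0]},
  {"delta_pos": [0, 0, -0.4], "twist": [0, 0, 0]},
  {"delta_pos": [0, 0, -0.4], "twist": [0, 0, 0]},
  {"delta_pos": [0, 0, -0.4], "twist": [0, 0, 0]},
  {"delta_pos": [0, 0, -0.3], "twist": [0, 0, 0]},
  {"delta_pos": [0, 0, 0], "twist": [0, 0, 0]},
  {"delta_pos": [0, 0, 0], "twist": [0, 0, 0]},
  {"delta_pos": [0, 0, 0], "twist": [0, 0, 0]},
])

```text
t: 19.05
tool_pos: [0.4905, -0.2235, 0.2211]
tool_rot: [0.027, 0.961, -0.1, 0.257]
contact_force: [0.7, 0.2, 0.6]
grip_width: 1.0
grip_force: 0.0
```

```bash
python3 - <<'E'
from h import *
st();incr()
B=np.array([.5562,.1905,0]); u=np.array([np.cos(.2345),np.sin(.2345),0])
plan(B+.012*u+[0,0,.14],rot(.2345),20)
a=shot('scene','s4')['frame'][110:200,215:335,::-1]; b=shot('scene','s4b')['frame'][220:270,370:430,::-1]
cv2.imwrite('pics/c6.png',np.vstack([cv2.resize(a,(600,300),interpolation=cv2.INTER_CUBIC) if 0 else cv2.resize(a,None,fx=4,fy=4,interpolation=cv2.INTER_CUBIC),np.pad(cv2.resize(b,None,fx=4.5,fy=4.5,interpolation=cv2.INTER_CUBIC),((0,0),(0,210),(0,0)))]))
E
```

```text
19.05 pos [ 0.4905 -0.2235  0.2211] xaxis [ 0.848 -0.178  0.5  ] z [ 0.489 -0.103 -0.866] F [0.7 0.2 0.6] w 1.0 g 0.0 q [-0.61  0.16  2.04  0.43  0.5   0.83]
t 19.05 TCP in cradle mm [ 60.7   3.1 168.4] F in cradle [0.9 0.4 0.2]
20 rows: delta [0.048, -0.352, 0.077] twist [0.066, -0.295, -0.247] mm 21.839247973131286
```

View pics/c6.png

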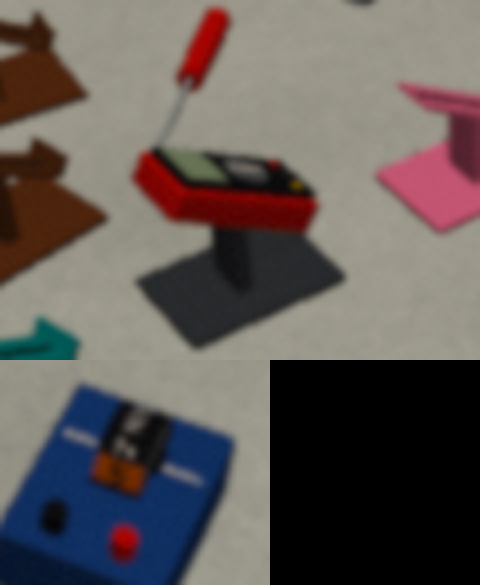

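The meter lies on the cradle with its display at the upper end. On the wheel, the orange face runs from about (120,455) to (118,492) in the crop, on the far side. I'll compute its angle.

```bash
cat >> h.py <<'E'
WB=np.array([.5562,.1905,.052]); WY=.2345
def wheelpts(ph,y=0,r=.0245):
    return [WB+R.from_euler('z',WY).apply([r*np.sin(p),y,r*np.cos(p)]) for p in ph]
def orange():
    c=manip.camera('scene'); hsv=cv2.cvtColor(c['frame'][230:262,385:415],cv2.COLOR_RGB2HSV)
    m=(hsv[...,0]>3)&(hsv[...,0]<20)&(hsv[...,1]>120)&(hsv[...,2]>60)
    v,u=np.nonzero(m); g=np.radians(np.arange(-80,130,1)); C=proj(c,wheelpts(g))
    if len(u)==0: print('no orange'); return
    p=np.c_[u+385,v+230]; a=[np.degrees(g[np.argmin(((C-q)**2).sum(1))]) for q in p]
    print('orange n',len(u),'centroid',p.mean(0).round(1),'angle from top deg, mean/min/max',np.round([np.mean(a),min(a),max(a)]))
E
python3 - <<'E'
from h import *
orange()
c=load('scene'); g=np.arange(-40,110,10)
for a,q in zip(g,((proj(c,wheelpts(np.radians(g)))+.5-[370,220])*4.5-.5).round()): print(a,q)
E
```

```text
orange n 61 centroid [396.1 244.4] angle from top deg, mean/min/max [ 81.  58. 129.]
-40 [145.  44.]
-30 [143.  46.]
-20 [141.  48.]
-10 [138.  52.]
0 [135.  57.]
10 [132.  62.]
20 [129.  69.]
30 [126.  76.]
40 [123.  84.]
50 [120.  91.]
60 [118.  99.]
70 [116. 106.]
80 [115. 113.]
90 [114. 118.]
100 [113. 123.]
```

jog_arm([
  {"delta_pos": [0.048, -0.352, 0.077], "twist": [0.066, -0.295, -0.247]},
  {"delta_pos": [0.048, -0.352, 0.077], "twist": [0.066, -0.295, -0.247]},
  {"delta_pos": [0.048, -0.352, 0.077], "twist": [0.066, -0.295, -0.247]},
  {"delta_pos": [0.048, -0.352, 0.077], "twist": [0.066, -0.295, -0.247]},
  {"delta_pos": [0.048, -0.352, 0.077], "twist": [0.066, -0.295, -0.247]},
  {"delta_pos": [0.048, -0.352, 0.077], "twist": [0.066, -0.295, -0.247]},
  {"delta_pos": [0.048, -0.352, 0.077], "twist": [0.066, -0.295, -0.247]},
  {"delta_pos": [0.048, -0.352, 0.077], "twist": [0.066, -0.295, -0.247]},
  {"delta_pos": [0.048, -0.352, 0.077], "twist": [0.066, -0.295, -0.247]},
  {"delta_pos": [0.048, -0.352, 0.077], "twist": [0.066, -0.295, -0.247]},
], gripper=255)

```text
t: 20.45
tool_pos: [0.5577, -0.019, 0.1867]
tool_rot: [0.014, 0.991, 0.009, 0.13]
contact_force: [0.1, -0.7, -0.6]
grip_width: -0.002
grip_force: 0.0
```

jog_arm([
  {"delta_pos": [0.048, -0.352, 0.077], "twist": [0.066, -0.295, -0.247]},
  {"delta_pos": [0.048, -0.352, 0.077], "twist": [0.066, -0.295, -0.247]},
  {"delta_pos": [0.048, -0.352, 0.077], "twist": [0.066, -0.295, -0.247]},
  {"delta_pos": [0.048, -0.352, 0.077], "twist": [0.066, -0.295, -0.247]},
  {"delta_pos": [0.048, -0.352, 0.077], "twist": [0.066, -0.295, -0.247]},
  {"delta_pos": [0.048, -0.352, 0.077], "twist": [0.066, -0.295, -0.247]},
  {"delta_pos": [0.048, -0.352, 0.077], "twist": [0.066, -0.295, -0.247]},
  {"delta_pos": [0.048, -0.352, 0.077], "twist": [0.066, -0.295, -0.247]},
  {"delta_pos": [0.048, -0.352, 0.077], "twist": [0.066, -0.295, -0.247]},
  {"delta_pos": [0.048, -0.352, 0.077], "twist": [0.066, -0.295, -0.247]},
])

```text
t: 21.7
tool_pos: [0.5683, 0.1939, 0.1407]
tool_rot: [0.0, 0.993, 0.118, -0.0]
contact_force: [0.4, -0.6, 0.3]
grip_width: -0.002
grip_force: 0.0
```

```bash
python3 - <<'E'
from h import *
st()
u=np.array([np.cos(WY),np.sin(WY),0])
plan(WB*[1,1,0]+.010*u+[0,0,.085],rot(WY),6)
E
```

```text
21.7 pos [0.5683 0.1939 0.1407] xaxis [ 0.972  0.234 -0.001] z [-0.001 -0.001 -1.   ] F [ 0.4 -0.6  0.3] w -0.002 g 0.0 q [ 0.25  0.54  1.6  -0.    1.    1.59]
6 rows: delta [-0.007, 0.001, 0.155] twist [0.001, 0.002, 0.003] mm 9.295359419688664
```

jog_arm([
  {"delta_pos": [-0.007, 0, 0.16], "twist": [0, 0, 0]},
  {"delta_pos": [-0.007, 0, 0.16], "twist": [0, 0, 0]},
  {"delta_pos": [-0.007, 0, 0.16], "twist": [0, 0, 0]},
  {"delta_pos": [-0.007, 0, 0.16], "twist": [0, 0, 0]},
  {"delta_pos": [-0.007, 0, 0.16], "twist": [0, 0, 0]},
  {"delta_pos": [-0.007, 0, 0.16], "twist": [0, 0, 0]},
  {"delta_pos": [0, 0, 0.06], "twist": [0, 0, 0]},
  {"delta_pos": [0, 0, 0], "twist": [0, 0, 0]},
  {"delta_pos": [0, 0, 0], "twist": [0, 0, 0]},
  {"delta_pos": [0, 0, 0], "twist": [0, 0, 0]},
])

```text
t: 22.95
tool_pos: [0.5662, 0.1919, 0.0802]
tool_rot: [0.0, 0.993, 0.117, 0.001]
contact_force: [-0.3, 0.8, -0.1]
grip_width: -0.0
grip_force: 0.0
```

jog_arm([
  {"delta_pos": [0, 0, 0.02], "twist": [0, 0, 0]},
  {"delta_pos": [0, 0, 0.02], "twist": [0, 0, 0]},
  {"delta_pos": [0, 0, 0.01], "twist": [0, 0, 0]},
  {"delta_pos": [0, 0, 0.01], "twist": [0, 0, 0]},
  {"delta_pos": [0, 0, 0], "twist": [0, 0, 0]},
  {"delta_pos": [0, 0, 0], "twist": [0, 0, 0]},
  {"delta_pos": [0, 0, 0], "twist": [0, 0, 0]},
  {"delta_pos": [0, 0, 0], "twist": [0, 0, 0]},
  {"delta_pos": [0, 0, 0], "twist": [0, 0, 0]},
  {"delta_pos": [0, 0, 0], "twist": [0, 0, 0]},
])

```text
t: 24.2
tool_pos: [0.5663, 0.1919, 0.0764]
tool_rot: [0.0, 0.993, 0.117, 0.001]
contact_force: [0.5, -0.3, 5.2]
grip_width: 0.001
grip_force: 2.6
```

Contact at 5 N. I'll press a touch more and draw 19 mm towards the robot.

jog_arm([
  {"delta_pos": [0, 0, 0.004], "twist": [0, 0, 0]},
  {"delta_pos": [-0.04, 0, 0], "twist": [0, 0, 0]},
  {"delta_pos": [-0.04, 0, 0], "twist": [0, 0, 0]},
  {"delta_pos": [-0.04, 0, 0], "twist": [0, 0, 0]},
  {"delta_pos": [-0.04, 0, 0], "twist": [0, 0, 0]},
  {"delta_pos": [-0.04, 0, 0], "twist": [0, 0, 0]},
  {"delta_pos": [-0.04, 0, 0], "twist": [0, 0, 0]},
  {"delta_pos": [-0.04, 0, 0], "twist": [0, 0, 0]},
  {"delta_pos": [-0.04, 0, 0], "twist": [0, 0, 0]},
  {"delta_pos": [0, 0, 0], "twist": [0, 0, 0]},
])

```text
t: 25.45
tool_pos: [0.5472, 0.1873, 0.076]
tool_rot: [0.001, 0.993, 0.117, 0.0]
contact_force: [-0.1, -1.1, 5.1]
grip_width: -0.002
grip_force: 3.0
```

```bash
python3 - <<'E'
from h import *
st();orange()
E
```

```text
25.45 pos [0.5472 0.1873 0.076 ] xaxis [0.973 0.232 0.   ] z [ 0.001 -0.001 -1.   ] F [-0.1 -1.1  5.1] w -0.002 g 3.0 q [ 0.25  0.6   1.69 -0.    0.85  1.59]
orange n 89 centroid [398.5 237.8] angle from top deg, mean/min/max [ 32. -80.  57.]
```

jog_arm([
  {"delta_pos": [0, 0, -0.15], "twist": [0, 0, 0]},
  {"delta_pos": [0, 0, -0.4], "twist": [0, 0, 0]},
  {"delta_pos": [0, 0, -0.9], "twist": [0, 0, 0]},
  {"delta_pos": [0, 0, -0.9], "twist": [0, 0, 0]},
  {"delta_pos": [0.08, 0, 0], "twist": [0, 0, 0]},
  {"delta_pos": [0.08, 0, 0], "twist": [0, 0, 0]},
  {"delta_pos": [0.08, 0, 0], "twist": [0, 0, 0]},
  {"delta_pos": [0, 0, 0], "twist": [0, 0, 0]},
  {"delta_pos": [0, 0, 0], "twist": [0, 0, 0]},
  {"delta_pos": [0, 0, 0], "twist": [0, 0, 0]},
])

```text
t: 26.75
tool_pos: [0.5611, 0.1909, 0.2168]
tool_rot: [0.001, 0.993, 0.117, 0.0]
contact_force: [-0.1, 0.3, 1.1]
grip_width: -0.002
grip_force: 0.0
```

```bash
python3 - <<'E'
from h import *
st();orange()
c=shot('scene','s5'); b=c['frame'][222:262,375:425,::-1]
s=10; g=np.arange(-60,110,10)
for a,q in zip(g,((proj(c,wheelpts(np.radians(g)))+.5-[375,222])*s-.5).round()): print(a,q,end='; ')
cv2.imwrite('pics/c7.png',cv2.resize(b,None,fx=s,fy=s,interpolation=cv2.INTER_CUBIC))
print(proj(c,[WB+R.from_euler('z',WY).apply([0,y,-.004]) for y in(.0387,-.0387)])*s-np.array([3750,2220]))
E
```

```text
26.75 pos [0.5611 0.1909 0.2168] xaxis [0.973 0.232 0.   ] z [ 0.001 -0.001 -1.   ] F [-0.1  0.3  1.1] w -0.002 g 0.0 q [ 0.25  0.44  1.55 -0.    1.15  1.59]
orange n 88 centroid [398.5 237.7] angle from top deg, mean/min/max [ 32. -80.  57.]
-60 [279.  83.]; -50 [276.  79.]; -40 [273.  79.]; -30 [269.  82.]; -20 [264.  87.]; -10 [258.  96.]; 0 [251. 106.]; 10 [245. 119.]; 20 [238. 134.]; 30 [231. 150.]; 40 [224. 167.]; 50 [218. 184.]; 60 [213. 201.]; 70 [209. 216.]; 80 [205. 231.]; 90 [203. 244.]; 100 [202. 254.]; [[387.55514358 238.66221111]
 [ 86.43900375 125.29969076]]
```

View pics/c7.png

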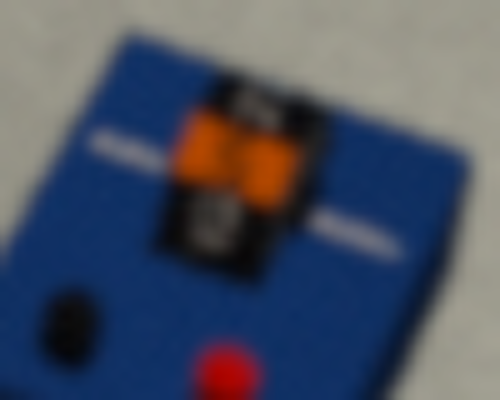

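White line ends are seen at (90,138) and (400,250), about (8,12) crop pixels from the prediction. The orange face centre at (238,160) then lies about 29° beyond the top, leaving about 12.4 mm of rim travel.

jog_arm([
  {"delta_pos": [0.02, 0, 0.38], "twist": [0, 0, 0]},
  {"delta_pos": [0, 0, 0.38], "twist": [0, 0, 0]},
  {"delta_pos": [0, 0, 0.38], "twist": [0, 0, 0]},
  {"delta_pos": [0, 0, 0.38], "twist": [0, 0, 0]},
  {"delta_pos": [0, 0, 0.38], "twist": [0, 0, 0]},
  {"delta_pos": [0, 0, 0.38], "twist": [0, 0, 0]},
  {"delta_pos": [0, 0, 0.02], "twist": [0, 0, 0]},
  {"delta_pos": [0, 0, 0.01], "twist": [0, 0, 0]},
  {"delta_pos": [0, 0, 0], "twist": [0, 0, 0]},
  {"delta_pos": [0, 0, 0], "twist": [0, 0, 0]},
])

```text
t: 28.1
tool_pos: [0.5629, 0.1911, 0.0791]
tool_rot: [0.0, 0.993, 0.117, 0.001]
contact_force: [0.5, 0.7, -0.6]
grip_width: -0.002
grip_force: 0.0
```

jog_arm([
  {"delta_pos": [0, 0, 0.02], "twist": [0, 0, 0]},
  {"delta_pos": [0, 0, 0.01], "twist": [0, 0, 0]},
  {"delta_pos": [0, 0, 0.01], "twist": [0, 0, 0]},
  {"delta_pos": [0, 0, 0.004], "twist": [0, 0, 0]},
  {"delta_pos": [0, 0, 0], "twist": [0, 0, 0]},
  {"delta_pos": [0, 0, 0], "twist": [0, 0, 0]},
  {"delta_pos": [0, 0, 0], "twist": [0, 0, 0]},
  {"delta_pos": [0, 0, 0], "twist": [0, 0, 0]},
  {"delta_pos": [0, 0, 0], "twist": [0, 0, 0]},
  {"delta_pos": [0, 0, 0], "twist": [0, 0, 0]},
])

```text
t: 29.35
tool_pos: [0.5631, 0.1912, 0.0765]
tool_rot: [0.0, 0.993, 0.117, 0.001]
contact_force: [-0.2, -1.2, 6.0]
grip_width: -0.002
grip_force: 3.1
```

jog_arm([
  {"delta_pos": [-0.0345, 0, 0.003], "twist": [0, 0, 0]},
  {"delta_pos": [-0.0345, 0, 0], "twist": [0, 0, 0]},
  {"delta_pos": [-0.0345, 0, 0], "twist": [0, 0, 0]},
  {"delta_pos": [-0.0345, 0, 0], "twist": [0, 0, 0]},
  {"delta_pos": [-0.0345, 0, 0], "twist": [0, 0, 0]},
  {"delta_pos": [-0.0345, 0, 0], "twist": [0, 0, 0]},
  {"delta_pos": [0, 0, 0], "twist": [0, 0, 0]},
  {"delta_pos": [0, 0, 0], "twist": [0, 0, 0]},
  {"delta_pos": [0, 0, 0], "twist": [0, 0, 0]},
  {"delta_pos": [0, 0, 0], "twist": [0, 0, 0]},
])

```text
t: 30.6
tool_pos: [0.5511, 0.1882, 0.0764]
tool_rot: [0.0, 0.993, 0.117, 0.001]
contact_force: [-0.3, -0.8, 7.8]
grip_width: 0.0
grip_force: 3.6
```

jog_arm([
  {"delta_pos": [0, 0, -0.1], "twist": [0, 0, 0]},
  {"delta_pos": [0, 0, -0.4], "twist": [0, 0, 0]},
  {"delta_pos": [0, 0, -0.8], "twist": [0, 0, 0]},
  {"delta_pos": [-0.7, 0, -0.6], "twist": [0, 0, 0]},
  {"delta_pos": [-0.7, 0, -0.6], "twist": [0, 0, 0]},
  {"delta_pos": [-0.8, 0, 0], "twist": [0, 0, 0]},
  {"delta_pos": [-0.8, 0, 0], "twist": [0, 0, 0]},
  {"delta_pos": [0, 0, 0], "twist": [0, 0, 0]},
  {"delta_pos": [0, 0, 0], "twist": [0, 0, 0]},
  {"delta_pos": [0, 0, 0], "twist": [0, 0, 0]},
])

```text
t: 31.85
tool_pos: [0.376, 0.1467, 0.2255]
tool_rot: [0.001, 0.993, 0.117, 0.001]
contact_force: [0.6, -0.3, 0.1]
grip_width: 0.002
grip_force: 0.0
```

```bash
python3 - <<'E'
from h import *
st();orange()
c=shot('scene','s6'); b=c['frame'][222:262,375:425,::-1]
t=shot('top','t6');a=t['frame'][170:240,190:240,::-1]; k=t['frame'][170:240,335:395,::-1]
s=8; g=np.arange(-40,50,10)
for nm,cc,o,off in(('scene',c,[375,222],[0,0]),('top',t,[190,170],[0,0])):
    print(nm,[(int(x),q.tolist()) for x,q in zip(g,((proj(cc,wheelpts(np.radians(g)))+.5-o)*(8 if nm=='scene' else 5)-.5).round())])
z=lambda i,f:cv2.resize(i,None,fx=f,fy=f,interpolation=cv2.INTER_CUBIC)
im=np.zeros((590,700,3),np.uint8)
i=z(b,8);im[:i.shape[0],:400]=i; j=z(k,5); im[:350,400:700]=j; a5=z(a[:50],5); im[330:330+250,:250]=a5
cv2.imwrite('pics/c8.png',im)
print('plate corners+meter model in top view px', ((proj(t,[cradle(p) for p in([124,30,26],[124,-30,26],[0,-30,26],[0,30,26])])+.5-[335,170])*5-.5+[400,0]).round().tolist())
E
```

```text
31.85 pos [0.376  0.1467 0.2255] xaxis [0.973 0.232 0.001] z [ 0.001 -0.001 -1.   ] F [ 0.6 -0.3  0.1] w 0.002 g 0.0 q [ 0.26  0.09  2.01 -0.    1.05  1.59]
orange n 68 centroid [400.5 233.7] angle from top deg, mean/min/max [-19. -80.  28.]
scene [(-40, [218.0, 63.0]), (-30, [215.0, 65.0]), (-20, [211.0, 70.0]), (-10, [206.0, 76.0]), (0, [201.0, 85.0]), (10, [196.0, 95.0]), (20, [190.0, 107.0]), (30, [185.0, 120.0]), (40, [179.0, 133.0])]
top [(-40, [110.0, 222.0]), (-30, [108.0, 215.0]), (-20, [106.0, 208.0]), (-10, [104.0, 200.0]), (0, [102.0, 193.0]), (10, [100.0, 185.0]), (20, [99.0, 178.0]), (30, [99.0, 172.0]), (40, [98.0, 167.0])]
plate corners+meter model in top view px [[544.0, 44.0], [657.0, 65.0], [604.0, 279.0], [496.0, 258.0]]
```

View pics/c8.png

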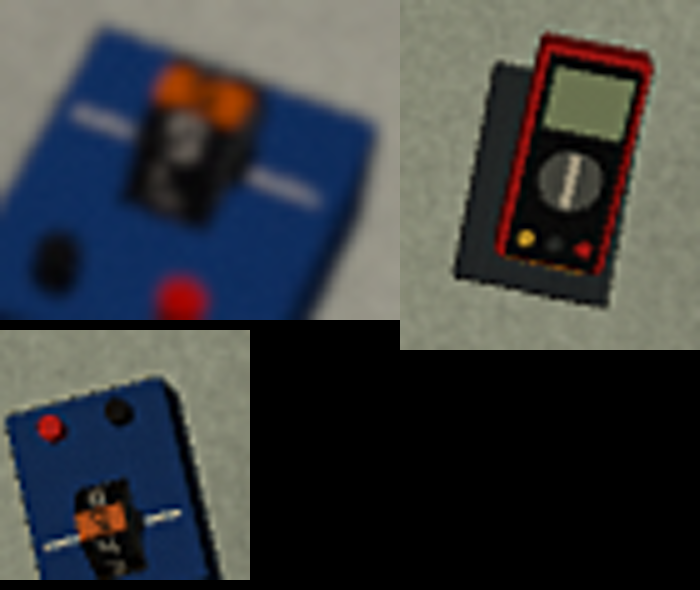

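The orange 5 sits at the top of the wheel, within about 3° in both views: (101,521) in the top crop, lower edge at (203,117) in the scene crop. The meter's corners match the seated model to within 1–2 mm, with the lip visible at its low end, and the arm is clear. I'll hand the job in.

```bash
python3 -c "
from station import manip
print(manip.sign_off())"
```

```text
the job is handed in; nothing more can be done
None
```

I handed the job in at about 32 s: the meter lies centred on the cradle against the lip, display end up, and the wheel shows the orange 5 within about 3° of straight up; the hand-in gave no verdict.

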